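# Isolate the test enclosure and hold its guard open

## Robot

A 6-joint arm with a two-finger parallel gripper is mounted at the origin on a cart in front of the work surface, level with it; the furniture and walls round the work are solid. World frame = base frame: x ahead of the robot, y to its left, z up, the work surface at z = 0. Lengths are in m, angles in rad, forces in N, time in s.
With the tool pointing down it reaches from about 0.35 to 0.775 m from the base axis. Payload 5.5 kg.
Tool frame: the origin (TCP) lies midway between the tips of the shut fingers; the grasp point (between the pads) lies 19 mm behind it; z points along the fingers, y is the line along which they close (so a half turn about z gives the same grasp; the last joint's range is limited). The gripper opens to 85 mm and grips with 20 to 120 N. Pads are 22 mm wide; open, the fingers measure 114 mm over their backs; the gripper's body (76 mm by 85 mm) begins 54 mm behind the grasp point. The pads swing forward as they close: fully open they stand 13 mm farther back than shut.
Start: joints at [0.997, 0.313, 0.046, 1.304, 0, 1.431], TCP at [0.242, 0.522, 0.202] pointing down, gripper open.
Joint ranges: [-2.76, 2.76], [-0.86, 1.69], [-1.03, 1.26], [-2.2, 2.34], [-1.47, 1.5], [-3.14, 3.14]. Speed limits (rad/s): [2.57, 2.57, 3.14, 3.14, 3.14, 3.14].

## Interface

Orientations are given as a unit quaternion [w, x, y, z].
In Python, from workcell import telemetry, imaging, env gives the robot as it stands. The module is installed in compiled form; this text tells all that it offers.
- The arm moves only by the tool step_arm, never from a script. Its argument "moves" is a list of rows, each a list of 3 entries, a list of its own where there are three numbers: the shift along the tool's x, y, z in mm, then the turn, a rotation vector about the tool's x, y, z in rad, then the finger opening in mm, from 0 to 85.4. A call has 1 to 8 rows; each row is the pose to reach, as a shift and turn from the pose commanded when the call began, along the tool's axes at that moment; what a row does not reach only later rows make up. A row lasts 1/12 s, in which the tool goes at most 41.7 mm and 7.16 degrees, less where a joint would pass 70% of its speed; a pose out of reach is approached as far as the arm can. A call with a gripper value outside its range is refused whole. The fingers move at their own pace and stop on an object; "grip_force" is the grip in N (left out, the last holds). Time passes only in rows, so rows that repeat a pose let the fingers close. It gives the time, the measured TCP pose, the force, the opening and the grip force at its end, in the units of the state.
- telemetry.get_state(): the state, without advancing time (a new reading comes with each control period).
- imaging.read_camera(name): name is "side" or "top" or "wrist"; returns the picture (420x560x3 uint8, red, green, blue); there is no depth.
- imaging.camera_params(name): a dict with "camera_matrix" (3x3 intrinsics, pixels), "D" ([k1, k2, p1, p2, k3] as OpenCV has them; the pictures are not rectified), "pose" (4x4, takes a point from camera to world coordinates). Camera axes: x right, y up, looking along -z (the intrinsics and any distortion apply to the point x, -y, -z); pixel columns grow to the right and rows downward; lengths in m; the calibration is good to about 2 mm. A picture is of the moment at which its call begins: read the wrist's pose just before it. camera_params takes no time and is no camera call; for the wrist camera it gives the pose at the moment of the call.
- env.hand_in(): hands the job in; it is judged then, once.
The state is a dict: "clock": time; "joint_pos": joint angles; "qvel": joint speeds; "tau": joint torques, N m; "tcp_pos": TCP position; "orientation": TCP orientation; "wrist_force": force on the tool from outside, world axes, zero at the start; "ft_torque": the same for the moment, N m; "finger_gap": finger opening in m; "grip_force": force on a finger pad.
Only numpy, scipy, OpenCV 4.12 (cv2) and the standard library are available. Lean on these libraries where they do the work, as an engineer would, in place of code of your own. Each camera call takes 0.05 s, during which the arm holds its last target. There are 200 camera calls.

## Task

Make the test enclosure safe and show what is inside: first turn the rotary isolator's handle counterclockwise from ON to OFF, fully to its stop, and only then lift the enclosure's clear guard by its bar and hold it open at 45 degrees. The guard falls shut by itself, so finish while still holding it steady at that angle with the gripper. Leave everything else on the bench where it is.

Things in the scene. Friction and masses are not known exactly. Their poses are not given: they have to be found in the camera images.
- isolator: rotary isolator switch, bolted to the bench: grey plastic box 80x80 mm, 42 mm high, a black collar on it and a black turning handle on top. Origin at the centre of the underside, z up. On its top face a short white bar at local +x marks ON, a white round dot 60 degrees counterclockwise of it (seen from above) marks OFF.
- handle (a joint): turn of the isolator's handle about the vertical axis through the isolator's centre: 0 = ON (as found, pointer along the isolator's +x), grows counterclockwise seen from above, 1.05 rad (60 degrees) = OFF, its end stop. A snap mechanism pushes the handle to the nearer end (about 0.08 N m at the ends, nothing midway) and keeps it there when let go.
- handle_grip (a point): point on the handle's axis at the height to grip, 70 mm above the bench. The handle is an upright bar 14 mm thick and 46 mm long on a 48 mm disc; it stands from 52 to 81 mm above the bench and has a narrow nose (6 mm thick) at the pointer end. The point's x axis runs along the bar towards the pointer, its y axis across the 14 mm thickness. Turns with the handle.
- enclosure: test enclosure bolted to the bench: open-topped grey metal box, 140 mm deep (its x), 170 mm wide (its y), 65 mm high, with a transformer and a heatsink fixed inside and a clear hinged guard on top. Origin at the centre of the underside, z up, front faces its -x.
- guard_hinge (a point): middle of the guard's hinge line, on the enclosure's far top edge: 70 mm behind the enclosure's centre (its +x), 68 mm above the bench. The hinge line runs along the enclosure's y. Does not move with the guard.
- guard (a joint): opening angle of the guard in rad: 0 = shut and level (as found), grows as the front edge rises, 0.785 = 45 degrees, end stop 1.75. Weight (0.2 to 0.42 kg) and a hinge spring pull it shut from every angle up to vertical (about 1.5 to 3.5 N at the bar); it stays open only while held.
- guard_bar (a point): middle of the guard's lifting bar: a round steel bar of 12 mm diameter, 104 mm long along the enclosure's y (88 mm clear between two black arms 8 mm thick), on the hinge level, 185 mm from the hinge line and 45 mm in front of the guard panel's front edge; gap between bar and panel edge 39 mm. Shut, it is 68 mm above the bench with free air below; at 45 degrees 199 mm above it. The guard's frame is 6 mm thick. Moves with the guard.
- solder_spool: spool of solder wire standing on its flange, 63 mm diameter, 42 mm tall; bystander near the isolator
- heatsink: loose finned aluminium heatsink, 30x36x22 mm; bystander (a second one is fixed inside the enclosure)
- flux_vial: small glass vial with white cap, 27 mm diameter, 68 mm tall; bystander
- capacitor: small dark blue upright can capacitor, 16 mm diameter, 26 mm tall; bystander

How it is judged:
On the way, in this order (a step that is already met when the one before it is completed fails the run):
1. the isolator is OFF while the guard is shut (value of joint handle above 0.95 rad and value of joint guard below 0.1 rad), for 0.3 s.
2. the guard is held at 45 degrees by the gripper (value of joint guard between 0.655 and 0.915 rad and contact force between the fingers and guard above 0.5 N and value of joint handle above 0.95 rad), for 0.5 s.
At the end, for the whole second after the job is handed in: The isolator's handle is at OFF (within 0.1 rad of its stop), the gripper's fingers bear on the guard and hold it still at 45 degrees, give or take 7.5 degrees, and no bystander has moved 30 mm or more (all of step 2 and velocity of joint guard between -0.1 and 0.1 rad/s and distance of each of solder_spool, heatsink, flux_vial, capacitor from where it was at the start of the episode below 0.03 m); the arm keeps its last pose, push and grip.
It fails at once if the guard is lifted while the isolator is not OFF (value of joint guard above 0.1 rad and value of joint handle below 0.95 rad).
It fails at once if a bystander is shifted by more than 30 mm (distance of any of solder_spool, heatsink, flux_vial, capacitor from where it was at the start of the episode above 0.03 m).
It also fails if it takes over 48 s, if anything falls off the work surface, if the arm or the gripper's body presses on something with over 40 N, if the wrist force passes 120 N, or if a joint passes its speed limit or range.

## Working session

There is one attempt and no reset: what is moved stays moved. The work goes in short steps, Python scripts to look and compute and a tool call to move; the robot and the scene stay as the last step left them, time stands still between calls to the robot, and variables do not carry over. Pictures are saved under pics/ and viewed, at most 11 in all, crops included, and the job is handed in when it is done.

Besides the shell and the picture viewer there is one more tool, called after "Request:" by a JSON object that holds its "api" and its "payload", one argument or row to a line. step_arm: Moves the arm, as the interface text tells. Its arguments: {"type":"object","properties":{"moves":{"type":"array"},"grip_force":{"type":"number"}},"required":["moves"]}

```bash
mkdir -p pics; cat > h.py <<'E'
import numpy as np, cv2
from workcell import telemetry, imaging, env
def grab(n,f):
    p=imaging.camera_params(n); im=imaging.read_camera(n); cv2.imwrite(f'pics/{f}.png',im[:,:,::-1]); np.savez(f'pics/{f}.npz',K=p['camera_matrix'],D=p['D'],T=p['pose']); return im
def cam(f):
    d=np.load(f'pics/{f}.npz'); return d['K'],d['D'],d['T']
def ray(f,uv):
    K,D,T=cam(f); q=cv2.undistortPoints(np.array([[uv]],float),K,D)[0,0]
    return T[:3,3],T[:3,:3]@np.array([q[0],-q[1],-1])
def plane(f,uv,z):
    o,d=ray(f,uv); return o+d*(z-o[2])/d[2]
def proj(f,P):
    K,D,T=cam(f); c=(np.atleast_2d(P)-T[:3,3])@T[:3,:3]; c=c*[1,-1,-1]
    return cv2.projectPoints(c,np.zeros(3),np.zeros(3),K,np.array(D))[0][:,0]
E
python3 - <<'E'
from h import *
for n in('top','side'): 
    grab(n,n+'0'); print(n,imaging.camera_params(n)['pose'].round(3).tolist())
s=telemetry.get_state(); print(s)
E
```

```text
top [[0.016, 0.982, -0.187, 0.373], [-0.999, 0.021, 0.024, -0.038], [0.028, 0.186, 0.982, 0.978], [0.0, 0.0, 0.0, 1.0]]
side [[-0.956, 0.111, -0.273, 0.324], [-0.294, -0.433, 0.852, 0.667], [-0.024, 0.894, 0.447, 0.471], [0.0, 0.0, 0.0, 1.0]]
{'clock': 0.1, 'joint_pos': array([ 9.97397332e-01,  3.13928230e-01,  4.50652072e-02,  1.30363358e+00,
       -8.33253759e-06,  1.43121652e+00]), 'qvel': array([-1.14798102e-03, -2.05538147e-03,  1.33150568e-03, -2.00283074e-04,
       -7.70920777e-05,  3.98319392e-04]), 'tau': array([ 3.29775045e-03, -4.81726491e+01,  2.99242347e+01,  1.27312727e-02,
       -6.72565534e-05, -1.91284983e-05]), 'tcp_pos': array([0.24140379, 0.52128352, 0.20108525]), 'orientation': array([-2.92782082e-04,  2.15212585e-01,  9.76566854e-01, -7.98141106e-04]), 'wrist_force': array([ 0.40255692,  0.29154121, -1.09411239]), 'ft_torque': array([0.01848415, 0.03162635, 0.01116174]), 'grip_force': 0.0, 'finger_gap': 0.08547026599790038}
```

View pics/top0.png

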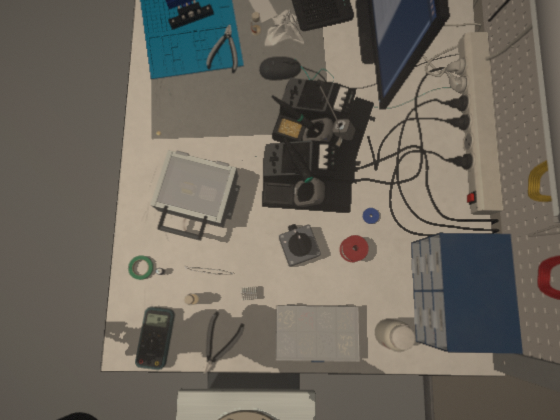

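View pics/side0.png

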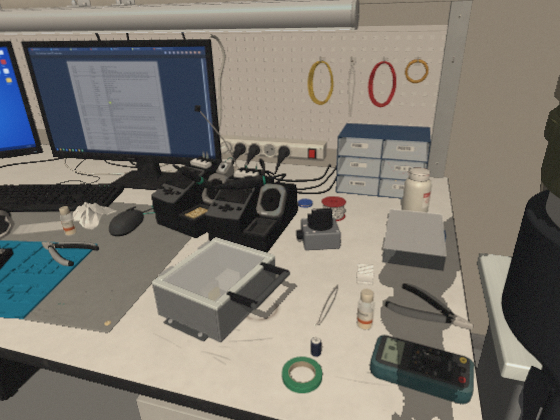

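The top view shows the enclosure at about (197,185) with its bar at (182,235), the isolator at (300,243), and the spool at (354,249). The side view agrees: enclosure (220,285), isolator (320,230). I'll enlarge both targets next.

```bash
python3 - <<'E'
from h import *
a=cv2.imread('pics/top0.png'); b=cv2.imread('pics/side0.png')
c=cv2.resize(a[140:280,140:335],None,fx=4,fy=4,interpolation=cv2.INTER_CUBIC)
cv2.imwrite('pics/topcrop.png',c)
d=cv2.resize(b[195:345,150:350],None,fx=4,fy=4,interpolation=cv2.INTER_CUBIC); cv2.imwrite('pics/sidecrop.png',d)
E
```

```text
(no output)
```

View pics/topcrop.png

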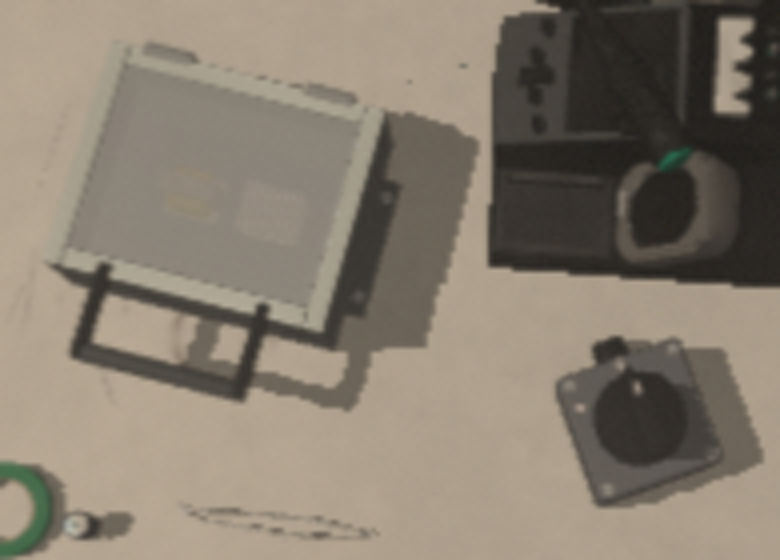

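View pics/sidecrop.png

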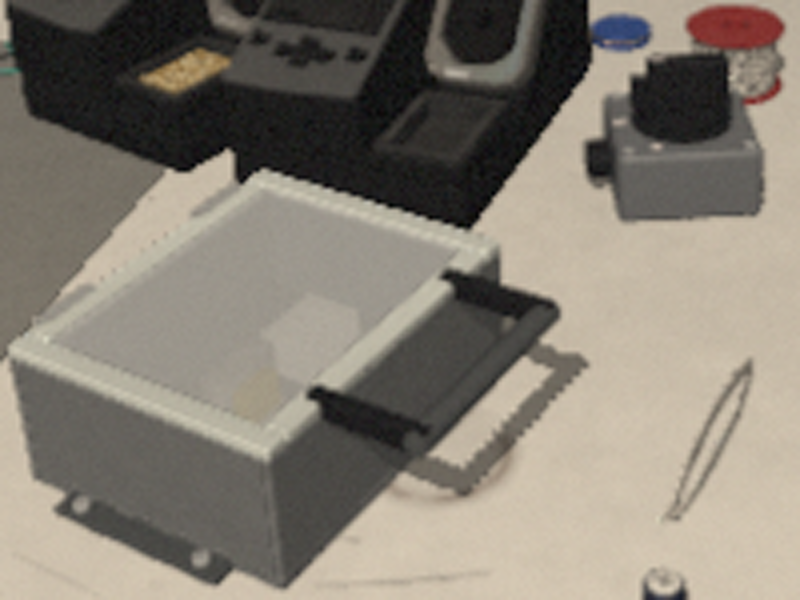

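Crop observations: the top-face corners of the isolator are at (557,380), (675,340), (720,455), (600,505). The ON bar is at (620,365), the OFF dot at (580,407) and the pointer mark at (637,388). The bar runs from about (76,352) to (243,393), with the guard's hinge corners at (118,45) and (385,108). The side crop shows the same bar, from (418,440) to (553,308).

```bash
python3 - <<'E'
from h import *
t=lambda u,v:(140+u/4-.375,140+v/4-.375)
s=lambda u,v:(150+u/4-.375,195+v/4-.375)
def P(n,u,v,z): 
    p=plane('top0',t(u,v),z); print(n,p.round(4)); return p
C=[P('c',*q,.042) for q in((557,380),(675,340),(720,455),(600,505))]
print('sizes',[np.linalg.norm(C[i]-C[i-1]).round(4) for i in range(4)])
c=np.mean(C,0); print('iso',c)
on=P('on',620,365,.042)-c; off=P('off',580,407,.042)-c; ptr=P('ptr',637,388,.081)-c
ed=(C[0]-C[3]+C[1]-C[2]); 
for n,v in(('on',on),('off',off),('ptr',ptr),('edge',ed)): print(n,np.degrees(np.arctan2(v[1],v[0])).round(1),np.linalg.norm(v[:2]).round(3))
b1=P('bL',76,352,.07);b2=P('bR',243,393,.07);h1=P('hL',118,45,.071);h2=P('hR',385,108,.071)
print(np.linalg.norm(b1-b2),np.linalg.norm(h1-h2),(b1+b2)/2,(h1+h2)/2)
for v in (b1-b2,h1-h2,(h1+h2-b1-b2)): print(np.degrees(np.arctan2(v[1],v[0])))
print('side proj check (crop)',((proj('side0',[b1,b2,c+[0,0,0]]+[*C])-[150,195]+.375)*4).round(0).tolist())
# triangulate corresponding points
def tri(a,b):
    o,d=ray('top0',a);p,e=ray('side0',b);d/=np.linalg.norm(d);e/=np.linalg.norm(e)
    k=np.linalg.lstsq(np.c_[d,-e],p-o,rcond=None)[0]; return ((o+d*k[0]+p+e*k[1])/2).round(4),np.linalg.norm(o+d*k[0]-p-e*k[1]).round(4)
print(tri(t(76,352),s(412,436)),tri(t(243,393),s(553,308)))
# bystanders
for n,q,z in(('spool',(354,249),.042),('hs',(252,294),.02),('vial',(193,299),.06),('cap',(160,271),.026)): print(n,plane('top0',q,z).round(3))
E
```

```text
c [ 0.5091 -0.068   0.042 ]
c [ 0.5349 -0.1388  0.042 ]
c [ 0.466  -0.1656  0.042 ]
c [ 0.4352 -0.0944  0.042 ]
sizes [np.float64(0.0785), np.float64(0.0753), np.float64(0.0739), np.float64(0.0775)]
iso [ 0.48630684 -0.11669441  0.042     ]
on [ 0.519  -0.1057  0.042 ]
off [ 0.4931 -0.082   0.042 ]
ptr [ 0.4997 -0.1127  0.081 ]
on 18.6 0.034
off 78.9 0.035
ptr 16.5 0.014
edge 20.5 0.152
bL [0.516  0.2105 0.07  ]
bR [0.494  0.1137 0.07  ]
hL [0.7019 0.1984 0.071 ]
hR [0.6668 0.038  0.071 ]
0.09927062733295305 0.16415340192384933 [0.50495801 0.16209529 0.07      ] [0.68437971 0.11819865 0.071     ]
77.20148393784586
77.63972021750295
-13.747720064348425
side proj check (crop) [[434.0, 440.0], [560.0, 308.0], [690.0, 123.0], [629.0, 159.0], [615.0, 96.0], [742.0, 89.0], [774.0, 153.0]]
(array([0.52  , 0.2115, 0.0707]), np.float64(0.0084)) (array([0.4954, 0.114 , 0.0697]), np.float64(0.0028))
spool [ 0.478 -0.248  0.042]
hs [ 0.369 -0.007  0.02 ]
vial [0.356 0.125 0.06 ]
cap [0.419 0.212 0.026]
```

```bash
cat >> h.py <<'E'
from scipy.spatial.transform import Rotation as R
def Rd(yaw):  # tool down, tool y at yaw deg
    a=np.radians(yaw); y=np.array([np.cos(a),np.sin(a),0]); z=np.array([0,0,-1.]); return np.c_[np.cross(y,z),y,z]
def rel(p,yaw):
    s=telemetry.get_state(); q=s['orientation']; A=R.from_quat([q[1],q[2],q[3],q[0]]).as_matrix()
    print('at',s['tcp_pos'].round(4),'t',s['clock'].round(2),'shift',(A.T@(np.array(p)-s['tcp_pos'])*1000).round(1).tolist(),'rot',R.from_matrix(A.T@Rd(yaw)).as_rotvec().round(3).tolist())
E
python3 -c "
from h import *
rel([.486,-.117,.2],109.5)"
```

```text
Traceback (most recent call last):
  File "h.py", line 20, in rel
    print('at',s['tcp_pos'].round(4),'t',s['clock'].round(2),'shift',(A.T@(np.array(p)-s['tcp_pos'])*1000).round(1).tolist(),'rot',R.from_matrix(A.T@Rd(yaw)).as_rotvec().round(3).tolist())
                                         ^^^^^^^^^^^^^^^^
AttributeError: 'float' object has no attribute 'round'
```

```bash
sed -i "s/s\['clock'\].round(2)/round(s['clock'],2)/" h.py
python3 -c "
from h import *
rel([.486,-.117,.2],109.5)"
```

```text
at [0.2414 0.5213 0.2011] t 0.1 shift [-490.2, -476.3, 1.8] rot [-0.002, -0.001, -0.774]
```

Request:
{"api": "step_arm", "payload": {
  "moves": [
    [[-490, -476, 0], [0, 0, -0.774], 60],
    [[-490, -476, 0], [0, 0, -0.774], 60],
    [[-490, -476, 0], [0, 0, -0.774], 60],
    [[-490, -476, 0], [0, 0, -0.774], 60],
    [[-490, -476, 0], [0, 0, -0.774], 60],
    [[-490, -476, 0], [0, 0, -0.774], 60],
    [[-490, -476, 0], [0, 0, -0.774], 60],
    [[-490, -476, 0], [0, 0, -0.774], 60]
  ]
}}

```text
clock: 0.77
tcp_pos: [0.3537, 0.2298, 0.2018]
orientation: [-0.0, -0.172, 0.985, 0.0]
wrist_force: [0.8, 0.1, 0.4]
finger_gap: 0.0599
grip_force: 0.0
```

```bash
python3 -c "
from h import *
rel([.486,-.117,.2],109.5)"
```

```text
at [0.3537 0.2298 0.2018] t 0.77 shift [-7.2, -371.1, 1.8] rot [0.0, -0.0, 0.005]
```

Request:
{"api": "step_arm", "payload": {
  "moves": [
    [[-7, -350, 0], [0, 0, 0], 60],
    [[-7, -350, 0], [0, 0, 0], 60],
    [[-7, -350, 0], [0, 0, 0], 60],
    [[-7, -350, 0], [0, 0, 0], 60],
    [[-7, -350, 0], [0, 0, 0], 60],
    [[-7, -350, 0], [0, 0, 0], 60],
    [[-7, -350, 0], [0, 0, 0], 60],
    [[-7, -350, 0], [0, 0, 0], 60]
  ]
}}

```text
clock: 1.43
tcp_pos: [0.4713, -0.0826, 0.2018]
orientation: [-0.0, -0.169, 0.986, 0.0]
wrist_force: [1.5, 1.0, -0.2]
finger_gap: 0.0601
grip_force: 0.0
```

Request:
{"api": "step_arm", "payload": {
  "moves": [
    [[0, -15, 0], [0, 0, 0], 60],
    [[0, -15, 0], [0, 0, 0], 60],
    [[0, -15, 0], [0, 0, 0], 60],
    [[0, -15, 0], [0, 0, 0], 60]
  ]
}}

```text
clock: 1.77
tcp_pos: [0.4754, -0.0936, 0.2017]
orientation: [-0.001, -0.17, 0.986, 0.001]
wrist_force: [0.0, -0.2, -0.5]
finger_gap: 0.06
grip_force: 0.0
```

```bash
python3 -c "
from h import *
rel([.486,-.117,.2],109.5)
grab('wrist','w1')
print(proj('w1',[[.486,-.117,.042],[.486,-.117,.081]]))"
```

```text
at [ 0.4754 -0.0936  0.2017] t 1.77 shift [-2.1, -25.6, 1.6] rot [0.001, -0.001, 0.0]
[[252.89931117 176.5284044 ]
 [249.79113009 188.00714581]]
```

View pics/w1.png

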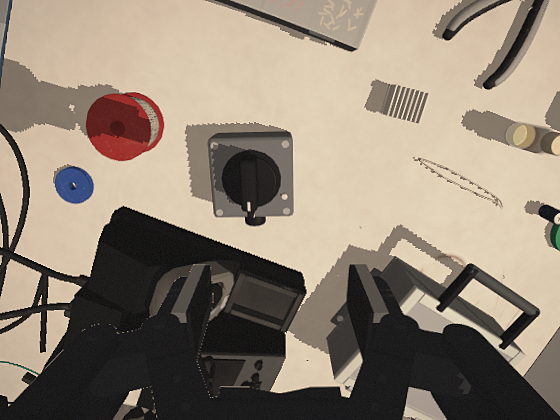

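The wrist view shows the isolator's top-face corners at about (209,136), (293,132), (294,214) and (213,218), with the handle pointing down the image. The guard bar runs from (470,272) to (532,336). These agree with my predictions.

```bash
python3 - <<'E'
from h import *
C=np.array([plane('w1',q,.042) for q in((209,136),(293,132),(294,214),(213,218))]); c=C.mean(0)
print(C.round(3).tolist(),c.round(4)); d=C[2]+C[3]-C[0]-C[1]; print(np.degrees(np.arctan2(d[1],d[0])))
print([np.linalg.norm(C[i]-C[i-1]).round(4) for i in range(4)])
a,b=plane('w1',(470,273),.07),plane('w1',(531,337),.07);print(a,b,(a+b)/2,np.linalg.norm(a-b),np.degrees(np.arctan2(*(b-a)[1::-1])))
for q in((.486,-.117,.2),(.486,-.117,.057)): rel(q,109.5)
E
```

```text
[[0.463, -0.167, 0.042], [0.434, -0.095, 0.042], [0.509, -0.067, 0.042], [0.54, -0.141, 0.042]] [ 0.4862 -0.1177  0.042 ]
19.842550740932403
[np.float64(0.0811), np.float64(0.0776), np.float64(0.0804), np.float64(0.0806)]
[0.49987374 0.1147629  0.07      ] [0.5482527  0.22559864 0.07      ] [0.52406322 0.17018077 0.07      ] 0.1209342212725832 66.4190944613988
at [ 0.4755 -0.0933  0.2019] t 1.82 shift [-1.9, -25.9, 1.8] rot [0.001, -0.001, 0.001]
at [ 0.4755 -0.0933  0.2019] t 1.82 shift [-2.0, -26.0, 144.8] rot [0.001, -0.001, 0.001]
```

Request:
{"api": "step_arm", "payload": {
  "moves": [
    [[-2, -26, 0], [0, 0, 0], 50],
    [[-2, -26, 40], [0, 0, 0], 50],
    [[-2, -26, 80], [0, 0, 0], 50],
    [[-2, -26, 110], [0, 0, 0], 50],
    [[-2, -26, 130], [0, 0, 0], 50],
    [[-2, -26, 143], [0, 0, 0], 50],
    [[-2, -26, 143], [0, 0, 0], 50],
    [[-2, -26, 143], [0, 0, 0], 50]
  ],
  "grip_force": 40
}}

```text
clock: 2.48
tcp_pos: [0.4862, -0.1168, 0.059]
orientation: [-0.001, -0.17, 0.985, 0.001]
wrist_force: [0.0, -0.1, 0.7]
finger_gap: 0.0502
grip_force: 0.0
```

Request:
{"api": "step_arm", "payload": {
  "moves": [
    [[0, 0, 0], [0, 0, 0], 8],
    [[0, 0, 0], [0, 0, 0], 8],
    [[0, 0, 0], [0, 0, 0], 8],
    [[0, 0, 0], [0, 0, 0], 8],
    [[0, 0, 0], [0, 0, 0], 8],
    [[0, 0, 0], [0, 0, 0], 8]
  ]
}}

```text
clock: 2.98
tcp_pos: [0.4871, -0.1186, 0.0594]
orientation: [0.0, -0.169, 0.986, -0.0]
wrist_force: [-0.4, 0.6, -0.9]
finger_gap: 0.0083
grip_force: 0.0
```

```bash
python3 -c "
from h import *
grab('wrist','w2');grab('side','s2')
a=cv2.imread('pics/w2.png');b=cv2.imread('pics/s2.png')[150:270,240:400]
cv2.imwrite('pics/m2.png',np.hstack([cv2.resize(a,(400,300)),cv2.resize(b,(400,300),interpolation=cv2.INTER_CUBIC)]))
s=telemetry.get_state();print(s['finger_gap'],s['grip_force'],s['ft_torque'])"
```

```text
0.007988446479096903 0.0 [-0.01883831  0.04158128 -0.05421079]
```

View pics/m2.png

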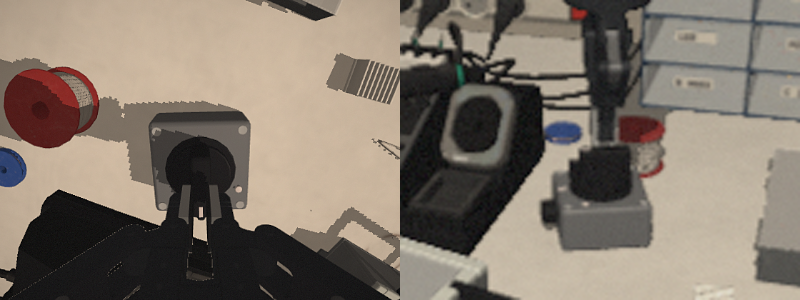

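The wrist half shows the fingers near the pointer end at about (200,215), with the white mark visible between them. In the side half the fingertips sit behind or above the handle. I'll check the geometry before touching anything else.

```bash
python3 -c "
from h import *
p=telemetry.get_state()['tcp_pos'];print(p)
q=proj('w2',[p,p+[0,0,.019],p+[0,0,.04],[.486,-.117,.081],[.486,-.117,.042]]);print('wrist',(q*400/560).round(0).tolist())
q=proj('s2',[p,p+[0,0,.019],[.486,-.117,.081],[.486,-.117,.042]]);print('side',((q-[240,150])*2.5+[400,0]).round(0).tolist())
print(cam('w2')[2].round(3).tolist())"
```

```text
[ 0.48689984 -0.11857542  0.05915956]
wrist [[201.0, 177.0], [201.0, 189.0], [201.0, 206.0], [203.0, 191.0], [203.0, 167.0]]
side [[605.0, 170.0], [606.0, 151.0], [606.0, 149.0], [605.0, 188.0]]
[[-0.333, -0.892, -0.306, 0.409], [0.943, -0.315, -0.109, -0.147], [0.001, -0.325, 0.946, 0.231], [0.0, 0.0, 0.0, 1.0]]
```

```bash
python3 -c "
from h import *
a=cv2.imread('pics/w2.png')[190:310,205:365];b=cv2.imread('pics/s2.png')[165:255,270:390]
f=lambda x:np.clip(255*(cv2.resize(x,(400,300),interpolation=cv2.INTER_CUBIC)/255.)**.5,0,255).astype('uint8')
cv2.imwrite('pics/m3.png',np.hstack([f(a),f(b)]))"
```

```text
(no output)
```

View pics/m3.png

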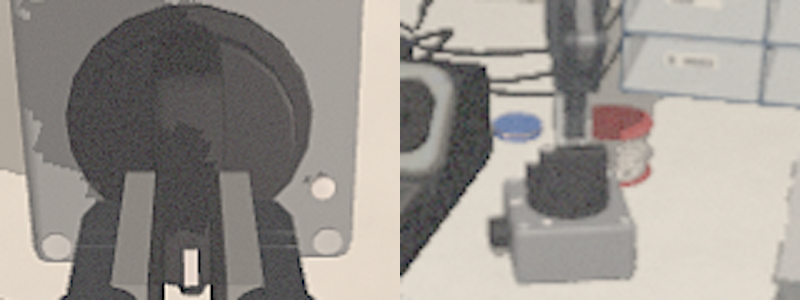

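The fingertips look level with the handle's top, although the reported TCP is 22 mm lower. I'll check where fingertips should appear in the wrist camera.

```bash
python3 -c "
from h import *
for f,p,g in(('w1',[.4755,-.0933,.2019],.06),('w2',[.4869,-.1186,.0592],.008)):
    A=Rd(109.5);p=np.array(p)
    for back in(0,.01,.02,.03):
        P=[p-A[:,2]*back+A[:,1]*s*g/2+A[:,0]*x for s in(-1,1) for x in(-.011,.011)]
        print(f,back,proj(f,P).round(0).tolist())
print('m3 scale for w2: (u-205)*2.5,(v-190)*2.5')
T=cam('w1')[2];print(np.linalg.inv(T)[:3]@np.array([.4755,-.0933,.2019,1]))
T=cam('w2')[2];print(np.linalg.inv(T)[:3]@np.array([.4869,-.1186,.0592,1]))
print(cam('w2')[0])"
```

```text
w1 0 [[226.0, 267.0], [224.0, 229.0], [337.0, 267.0], [339.0, 229.0]]
w1 0.01 [[223.0, 276.0], [221.0, 237.0], [340.0, 276.0], [342.0, 237.0]]
w1 0.02 [[220.0, 287.0], [217.0, 246.0], [343.0, 287.0], [346.0, 246.0]]
w1 0.03 [[217.0, 298.0], [214.0, 256.0], [346.0, 298.0], [350.0, 256.0]]
w2 0 [[273.0, 266.0], [273.0, 229.0], [288.0, 266.0], [289.0, 229.0]]
w2 0.01 [[273.0, 276.0], [273.0, 236.0], [289.0, 276.0], [289.0, 236.0]]
w2 0.02 [[273.0, 286.0], [272.0, 245.0], [289.0, 286.0], [290.0, 245.0]]
w2 0.03 [[272.0, 298.0], [272.0, 255.0], [290.0, 298.0], [290.0, 255.0]]
m3 scale for w2: (u-205)*2.5,(v-190)*2.5
[ 0.00094239 -0.02354463 -0.18903156]
[ 0.00074413 -0.02311952 -0.18934526]
[[357.54163564   0.         279.42365094]
 [  0.         357.54163564 204.07650232]
 [  0.           0.           1.        ]]
```

Request:
{"api": "step_arm", "payload": {
  "moves": [
    [[0, 0, 0], [0, 0, 0], 40],
    [[0, 0, 0], [0, 0, 0], 40],
    [[0, 0, 0], [0, 0, 0], 40],
    [[0, 0, 0], [0, 0, 0], 40],
    [[0, 0, 3], [0, 0, 0], 40],
    [[0, 0, 6], [0, 0, 0], 40],
    [[0, 0, 6], [0, 0, 0], 40]
  ]
}}

```text
clock: 3.67
tcp_pos: [0.4863, -0.1183, 0.0523]
orientation: [-0.0, -0.169, 0.986, 0.0]
wrist_force: [0.2, 0.7, -0.2]
finger_gap: 0.04
grip_force: 0.0
```

Request:
{"api": "step_arm", "payload": {
  "moves": [
    [[0, 0, 0], [0, 0, 0], 8],
    [[0, 0, 0], [0, 0, 0], 8],
    [[0, 0, 0], [0, 0, 0], 8],
    [[0, 0, 0], [0, 0, 0], 8],
    [[0, 0, 0], [0, 0, 0], 8],
    [[0, 0, 0], [0, 0, 0], 8]
  ]
}}

```text
clock: 4.17
tcp_pos: [0.4869, -0.1185, 0.0531]
orientation: [0.0, -0.169, 0.986, -0.0]
wrist_force: [0.4, -0.3, -0.2]
finger_gap: 0.008
grip_force: 0.0
```

Request:
{"api": "step_arm", "payload": {
  "moves": [
    [[0, 0, 0], [0, 0, 0], 40],
    [[0, 0, 0], [0, 0, 0], 40],
    [[0, 0, 0], [0, 0, 0], 40],
    [[0, 0, 2], [0, 0, 0], 40],
    [[0, 0, 4], [0, 0, 0], 40],
    [[0, 0, 6], [0, 0, 0], 40],
    [[0, 0, 8], [0, 0, 0], 40],
    [[0, 0, 8], [0, 0, 0], 40]
  ]
}}

```text
clock: 4.83
tcp_pos: [0.4865, -0.1183, 0.0444]
orientation: [-0.0, -0.169, 0.986, 0.0]
wrist_force: [0.1, 0.3, -0.1]
finger_gap: 0.04
grip_force: 0.0
```

```bash
python3 -c "
from h import *
grab('wrist','w4');grab('side','s4')
a=cv2.imread('pics/w4.png')[190:310,205:365];b=cv2.imread('pics/s4.png')[165:255,270:390]
f=lambda x:np.clip(255*(cv2.resize(x,(400,300),interpolation=cv2.INTER_CUBIC)/255.)**.5,0,255).astype('uint8')
cv2.imwrite('pics/m4.png',np.hstack([f(a),f(b)]))
s=telemetry.get_state();print(s['tcp_pos'],s['wrist_force'],s['joint_pos'])"
```

```text
[ 0.4867084  -0.11843037  0.04482027] [0.1032052  0.78148988 0.31940951] [-3.99153233e-01  2.79030130e-01 -4.07968998e-01  8.84224162e-01
  9.98456589e-05 -7.39303904e-01]
```

View pics/m4.png

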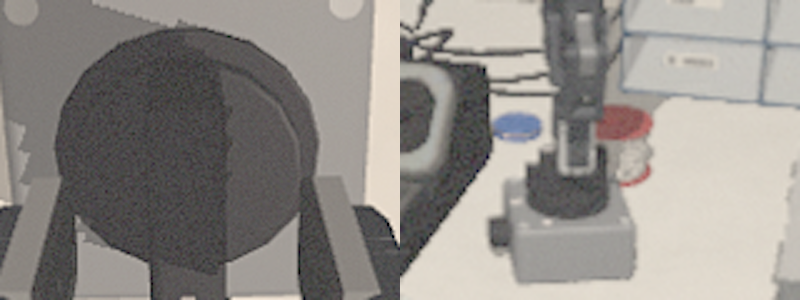

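The side half now shows the near fingertip in front of the handle, ending at about (575,175). The wrist half shows the fingers either side of the handle, level with its top. So the real tips stand about 28 to 33 mm behind the reported TCP, and I need to go further down.

Request:
{"api": "step_arm", "payload": {
  "moves": [
    [[0, 0, 3], [0, 0, 0], 40],
    [[0, 0, 6], [0, 0, 0], 40],
    [[0, 0, 9], [0, 0, 0], 40],
    [[0, 0, 12], [0, 0, 0], 40],
    [[0, 0, 12], [0, 0, 0], 40]
  ]
}}

```text
clock: 5.35
tcp_pos: [0.4863, -0.1182, 0.0322]
orientation: [-0.0, -0.169, 0.986, 0.0]
wrist_force: [0.1, -0.2, 0.0]
finger_gap: 0.0399
grip_force: 0.0
```

Request:
{"api": "step_arm", "payload": {
  "moves": [
    [[0, 0, 0], [0, 0, 0], 6],
    [[0, 0, 0], [0, 0, 0], 6],
    [[0, 0, 0], [0, 0, 0], 6],
    [[0, 0, 0], [0, 0, 0], 6],
    [[0, 0, 0], [0, 0, 0], 6],
    [[0, 0, 0], [0, 0, 0], 6]
  ]
}}

```text
clock: 5.85
tcp_pos: [0.4868, -0.1183, 0.0332]
orientation: [0.0, -0.169, 0.986, 0.0]
wrist_force: [-1.5, 1.7, 1.9]
finger_gap: 0.0131
grip_force: 39.6
```

Request:
{"api": "step_arm", "payload": {
  "moves": [
    [[0, 0, 0], [0, 0, -0.08], 6],
    [[0, 0, 0], [0, 0, -0.16], 6],
    [[0, 0, 0], [0, 0, -0.24], 6],
    [[0, 0, 0], [0, 0, -0.32], 6],
    [[0, 0, 0], [0, 0, -0.4], 6],
    [[0, 0, 0], [0, 0, -0.48], 6],
    [[0, 0, 0], [0, 0, -0.56], 6],
    [[0, 0, 0], [0, 0, -0.56], 6]
  ]
}}

```text
clock: 6.52
tcp_pos: [0.4874, -0.1191, 0.0332]
orientation: [0.0, -0.436, 0.9, -0.001]
wrist_force: [0.5, -0.7, 0.4]
finger_gap: 0.0128
grip_force: 38.9
```

Request:
{"api": "step_arm", "payload": {
  "moves": [
    [[0, 0, 0], [0, 0, -0.08], 6],
    [[0, 0, 0], [0, 0, -0.16], 6],
    [[0, 0, 0], [0, 0, -0.24], 6],
    [[0, 0, 0], [0, 0, -0.32], 6],
    [[0, 0, 0], [0, 0, -0.4], 6],
    [[0, 0, 0], [0, 0, -0.46], 6],
    [[0, 0, 0], [0, 0, -0.51], 6],
    [[0, 0, 0], [0, 0, -0.51], 6]
  ]
}}

```text
clock: 7.18
tcp_pos: [0.4882, -0.1194, 0.0332]
orientation: [0.0, -0.647, 0.762, -0.001]
wrist_force: [3.6, -2.6, -3.8]
finger_gap: 0.0134
grip_force: 38.9
```

```bash
python3 -c "
from h import *
rel([.486,-.117,.15],169.8);s=telemetry.get_state();print(s['ft_torque'],s['wrist_force'],s['finger_gap'])"
```

```text
at [ 0.4882 -0.1194  0.0332] t 7.18 shift [-1.9, 2.3, -116.8] rot [-0.003, -0.001, 0.016]
[-0.47625133 -0.64330619 -0.0317893 ] [ 3.60200249 -2.55070651 -3.77291824] 0.013417674473462213
```

Request:
{"api": "step_arm", "payload": {
  "moves": [
    [[0, 0, 0], [0, 0, 0], 40],
    [[0, 0, 0], [0, 0, 0], 40],
    [[0, 0, 0], [0, 0, 0], 40],
    [[0, 0, 0], [0, 0, 0], 40],
    [[0, 0, -30], [0, 0, 0], 40],
    [[0, 0, -70], [0, 0, 0], 40],
    [[0, 0, -110], [0, 0, 0], 40],
    [[0, 0, -130], [0, 0, 0], 40]
  ]
}}

```text
clock: 7.85
tcp_pos: [0.4883, -0.119, 0.1676]
orientation: [0.001, -0.648, 0.762, -0.002]
wrist_force: [0.4, -0.7, 0.5]
finger_gap: 0.0404
grip_force: 0.0
```

```bash
python3 -c "
from h import *
rel([.46,.17,.16],167.2)
grab('wrist','w5');grab('top','t5')
b=cv2.imread('pics/t5.png')[140:280,140:335]
cv2.imwrite('pics/m5.png',np.hstack([cv2.resize(cv2.imread('pics/w5.png'),(400,300)),cv2.resize(b,(400,300),interpolation=cv2.INTER_CUBIC)]))
"
```

```text
at [ 0.4883 -0.119   0.1676] t 7.85 shift [-280.7, 74.3, 6.9] rot [-0.005, -0.001, 0.062]
```

View pics/m5.png

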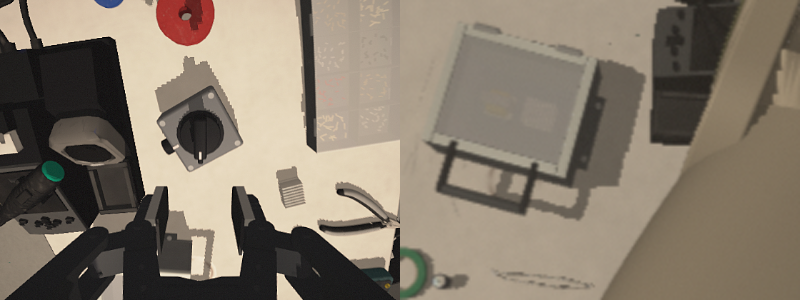

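The wrist half shows the handle pointing at the OFF dot, 60 degrees round from the box's ON side, so the isolator is OFF. The top half shows the guard shut, with its bar unobstructed at (487,195). Moving above the bar.

Request:
{"api": "step_arm", "payload": {
  "moves": [
    [[-40, 11, 0], [0, 0, 0.062], 44],
    [[-80, 22, 0], [0, 0, 0.062], 44],
    [[-120, 32, 0], [0, 0, 0.062], 44],
    [[-160, 32, 0], [0, 0, 0.062], 44],
    [[-200, 32, 0], [0, 0, 0.062], 44],
    [[-240, 32, 0], [0, 0, 0.062], 44],
    [[-260, 32, 0], [0, 0, 0.062], 44],
    [[-278, 32, 0], [0, 0, 0.062], 44]
  ]
}}

```text
clock: 8.62
tcp_pos: [0.4987, 0.1634, 0.1616]
orientation: [-0.001, -0.625, 0.781, 0.001]
wrist_force: [1.0, -0.7, -1.2]
finger_gap: 0.0441
grip_force: 0.0
```

Request:
{"api": "step_arm", "payload": {
  "moves": [
    [[0, 0, 0], [0, 0, 0], 44],
    [[0, 0, 0], [0, 0, 0], 44]
  ]
}}

```text
clock: 8.78
tcp_pos: [0.4987, 0.1617, 0.1617]
orientation: [-0.001, -0.625, 0.781, 0.0]
wrist_force: [0.5, 0.6, 0.1]
finger_gap: 0.0441
grip_force: 0.0
```

```bash
python3 -c "
from h import *
rel([.505,.162,.16],167.2)
grab('wrist','w6')
b=.505,.162
u=np.array([np.cos(np.radians(77.2)),np.sin(np.radians(77.2))])
print(proj('w6',[[*(b+u*k),.068] for k in(-.052,0,.052)]).round(0))"
```

```text
at [0.4987 0.1617 0.1617] t 8.78 shift [-1.7, -6.1, 1.7] rot [0.002, -0.001, 0.003]
[[272. 130.]
 [272. 198.]
 [272. 258.]]
```

View pics/w6.png

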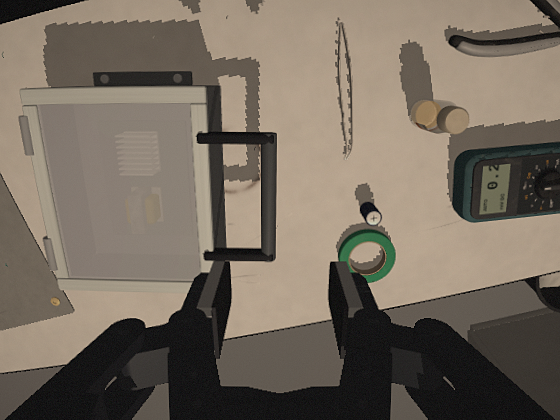

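The wrist view shows the bar at columns 263–276, rows 133–260, within about 3 px of prediction. It lies clear of the fingers' path, so I'm descending.

Request:
{"api": "step_arm", "payload": {
  "moves": [
    [[-2, -7, 0], [0, 0, 0], 44],
    [[-2, -7, 40], [0, 0, 0], 44],
    [[-2, -7, 75], [0, 0, 0], 44],
    [[-2, -7, 90], [0, 0, 0], 44],
    [[-2, -7, 100], [0, 0, 0], 44],
    [[-2, -7, 108], [0, 0, 0], 44],
    [[-2, -7, 114], [0, 0, 0], 44],
    [[-2, -7, 118], [0, 0, 0], 44]
  ],
  "grip_force": 30
}}

```text
clock: 9.5
tcp_pos: [0.5079, 0.1611, 0.0453]
orientation: [0.001, -0.624, 0.782, -0.0]
wrist_force: [-0.3, -0.6, -0.2]
finger_gap: 0.0437
grip_force: 0.0
```

Request:
{"api": "step_arm", "payload": {
  "moves": [
    [[0, 0, 5], [0, 0, 0], 44],
    [[0, 0, 10], [0, 0, 0], 44],
    [[0, 0, 15], [0, 0, 0], 44],
    [[0, 0, 20], [0, 0, 0], 44],
    [[0, 0, 24], [0, 0, 0], 44],
    [[0, 0, 24], [0, 0, 0], 44]
  ]
}}

```text
clock: 10.0
tcp_pos: [0.5063, 0.1614, 0.0202]
orientation: [-0.001, -0.624, 0.781, 0.0]
wrist_force: [-0.0, 0.1, -0.3]
finger_gap: 0.0442
grip_force: 0.0
```

Request:
{"api": "step_arm", "payload": {
  "moves": [
    [[0, 0, 0], [0, 0, 0], 25],
    [[0, 0, 0], [0, 0, 0], 5],
    [[0, 0, 0], [0, 0, 0], 5],
    [[0, 0, 0], [0, 0, 0], 5],
    [[0, 0, 0], [0, 0, 0], 5],
    [[0, 0, 0], [0, 0, 0], 5],
    [[0, 0, 0], [0, 0, 0], 5]
  ]
}}

```text
clock: 10.58
tcp_pos: [0.5075, 0.1615, 0.0213]
orientation: [0.0, -0.624, 0.781, -0.0]
wrist_force: [1.1, -0.4, -0.9]
finger_gap: 0.0109
grip_force: 29.2
```

```bash
python3 - <<'E'
from h import *
s=telemetry.get_state();p=s['tcp_pos'];print(p,s['wrist_force'],s['finger_gap'],s['grip_force'],s['joint_pos'].round(2))
q=s['orientation'];A=R.from_quat([q[1],q[2],q[3],q[0]]).as_matrix()
hd=np.array([np.cos(np.radians(-12.8)),np.sin(np.radians(-12.8)),0])
for d in range(5,50,5):
    t=np.radians(d); D=.185*((1-np.cos(t))*hd+np.array([0,0,np.sin(t)])); print(d,(A.T@D*1000).round(1).tolist())
E
```

```text
[0.50752462 0.16148991 0.02133619] [ 1.11422114 -0.43026649 -0.87662689] 0.010923163605165582 29.231766164302826 [ 0.16  0.36 -0.36  0.85 -0.   -1.19]
5 [-0.0, -0.7, -16.1]
10 [-0.0, -2.8, -32.1]
15 [-0.0, -6.4, -47.9]
20 [-0.0, -11.2, -63.3]
25 [-0.0, -17.4, -78.2]
30 [-0.0, -24.9, -92.5]
35 [-0.0, -33.6, -106.1]
40 [-0.0, -43.4, -118.9]
45 [-0.0, -54.3, -130.8]
```

Request:
{"api": "step_arm", "payload": {
  "moves": [
    [[0, 0, -8], [0, 0, 0], 5],
    [[0, -0.7, -16], [0, 0, 0], 5],
    [[0, -1.6, -24], [0, 0, 0], 5],
    [[0, -2.8, -32], [0, 0, 0], 5],
    [[0, -4.4, -40], [0, 0, 0], 5],
    [[0, -6.4, -48], [0, 0, 0], 5],
    [[0, -8.6, -55.6], [0, 0, 0], 5],
    [[0, -11.2, -63.3], [0, 0, 0], 5]
  ]
}}

```text
clock: 11.25
tcp_pos: [0.5175, 0.159, 0.085]
orientation: [-0.0, -0.624, 0.781, 0.0]
wrist_force: [2.8, 0.5, -4.7]
finger_gap: 0.0111
grip_force: 29.1
```

Request:
{"api": "step_arm", "payload": {
  "moves": [
    [[0, -3, -7.5], [0, 0, 0], 5],
    [[0, -6.2, -14.9], [0, 0, 0], 5],
    [[0, -9.8, -22.1], [0, 0, 0], 5],
    [[0, -13.7, -29.2], [0, 0, 0], 5],
    [[0, -17.9, -36.1], [0, 0, 0], 5],
    [[0, -22.4, -42.8], [0, 0, 0], 5],
    [[0, -27.2, -49.3], [0, 0, 0], 5],
    [[0, -27.2, -49.3], [0, 0, 0], 5]
  ]
}}

```text
clock: 11.92
tcp_pos: [0.5424, 0.1531, 0.135]
orientation: [-0.001, -0.624, 0.781, 0.001]
wrist_force: [-9.0, 2.7, 2.7]
finger_gap: 0.0109
grip_force: 29.5
```

Request:
{"api": "step_arm", "payload": {
  "moves": [
    [[0, -5, -6.3], [0, 0, 0], 5],
    [[0, -10.4, -12.3], [0, 0, 0], 5],
    [[0, -15.9, -18.2], [0, 0, 0], 5],
    [[0, -15.9, -18.2], [0, 0, 0], 5],
    [[0, -15.9, -18.2], [0, 0, 0], 5],
    [[0, -15.9, -18.2], [0, 0, 0], 5],
    [[0, -15.9, -18.2], [0, 0, 0], 5],
    [[0, -15.9, -18.2], [0, 0, 0], 5]
  ]
}}

```text
clock: 12.58
tcp_pos: [0.5562, 0.1498, 0.1528]
orientation: [-0.002, -0.625, 0.781, 0.002]
wrist_force: [-12.0, 2.1, 8.1]
finger_gap: 0.0108
grip_force: 30.2
```

```bash
python3 -c "
from h import *
s=telemetry.get_state();print(s['tcp_pos'],s['wrist_force'],s['finger_gap'],s['grip_force'],np.abs(s['qvel']).max())
d=s['tcp_pos']-[.5075,.1615,.0213];print(np.degrees(np.arcsin(d[2]/.185)), d)
b=cv2.resize((grab('side','s7'))[100:350,130:400,::-1],(540,500));cv2.imwrite('pics/m7.png',b)"
```

```text
[0.55617696 0.14979444 0.15275154] [-12.00724915   2.09566887   8.09591082] 0.010817027976686143 30.211978554725647 0.0028960858958945066
45.27959171504482 [ 0.04867696 -0.01170556  0.13145154]
```

View pics/m7.png

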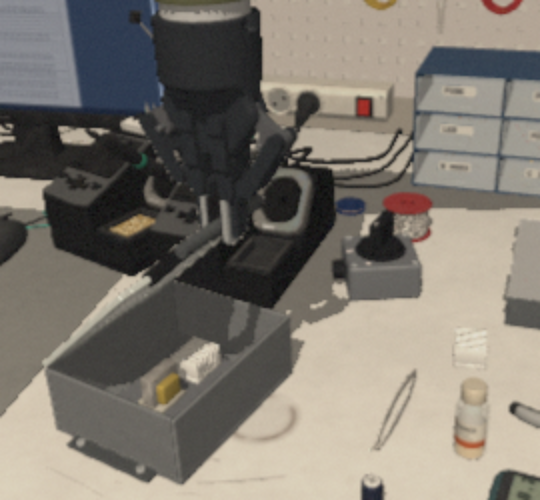

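The side view shows the guard raised at about 45 degrees, with its bar between the fingers at (225,235). The isolator is still OFF and the bystanders haven't moved. I'll hold briefly, then hand in.

Request:
{"api": "step_arm", "payload": {
  "moves": [
    [[0, 0, 0], [0, 0, 0], 5],
    [[0, 0, 0], [0, 0, 0], 5],
    [[0, 0, 0], [0, 0, 0], 5],
    [[0, 0, 0], [0, 0, 0], 5],
    [[0, 0, 0], [0, 0, 0], 5],
    [[0, 0, 0], [0, 0, 0], 5],
    [[0, 0, 0], [0, 0, 0], 5],
    [[0, 0, 0], [0, 0, 0], 5]
  ]
}}

```text
clock: 13.3
tcp_pos: [0.5562, 0.1498, 0.1528]
orientation: [-0.002, -0.625, 0.781, 0.002]
wrist_force: [-12.5, 1.8, 7.5]
finger_gap: 0.0105
grip_force: 30.2
```

```bash
python3 -c "
from h import *
print(telemetry.get_state()['tcp_pos']); print(env.hand_in())"
```

```text
[0.55618714 0.14982244 0.1527593 ]
the job is handed in; nothing more can be done
None
```

I turned the isolator to OFF, then lifted the guard and held it steady at about 45° in the gripper; the job was handed in at about 13 s, and hand-in returned no verdict.

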